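# Index the model railway turntable to the empty stall and stable the coach

## Robot

A 6-joint arm with a two-finger parallel gripper is mounted at the origin on a cart in front of the work surface, level with it; the furniture and walls round the work are solid. World frame = base frame: x ahead of the robot, y to its left, z up, the work surface at z = 0. Lengths are in mm, angles in rad, forces in N, time in s.
With the tool pointing down it reaches from about 350 to 725 mm from the base axis. Payload 4.3 kg.
Tool frame: the origin (TCP) lies at the centre of the arm's flange, where the gripper is bolted on; the fingertips stand 173 mm ahead of it and the grasp point (between the pads) lies 155 mm ahead of it; z points along the fingers, y is the line along which they close (so a half turn about z gives the same grasp; the last joint's range is limited). The gripper opens to 85 mm and grips with 20 to 120 N. Pads are 22 mm wide; open, the fingers measure 114 mm over their backs; the gripper's body (76 mm by 85 mm) begins 54 mm behind the grasp point. The pads swing forward as they close: fully open they stand 13 mm farther back than shut.
Start: joints at [-1.278, 0.377, 0.081, 1.274, 0, 1.46], TCP at [225.407, -528.999, 404.729] pointing down, gripper open.
Joint ranges: [-2.72, 2.72], [-0.84, 1.66], [-1.02, 1.22], [-1.77, 2.12], [-1.37, 1.28], [-3.14, 3.14]. Speed limits (rad/s): [2.57, 2.57, 3.14, 3.14, 3.14, 3.14].

## Interface

Orientations are given as a rotation vector (axis times angle).
In Python, from rig import r gives the robot as it stands. The module is installed in compiled form; this text tells all that it offers.
- The arm moves only by the shell command python3 -m crank 'ROWS' [FORCE]. ROWS is JSON, a list of rows, each an object with "slide": the shift along the world's x, y, z in m, a list of three; "turn": the turn, a rotation vector about the world's x, y, z in degrees, a list of three; "gripper": the opening, from 0 (shut) to 1 (fully open). A call has 1 to 8 rows; each row shifts and turns the commanded pose from where the row before left it; what a row does not reach is not made up. A row lasts 1/8 s, in which the tool goes at most 62.5 mm and 10.7 degrees, less where a joint would pass 70% of its speed; a pose out of reach is approached as far as the arm can. A call with a gripper value outside its range is refused whole. The fingers move at their own pace and stop on an object; FORCE is the grip in N (left out, the last holds). Time passes only in rows, so rows that do not move let the fingers close. It gives the time, the measured TCP pose, the force, the opening and the grip force at its end, in the units of the state.
- r.get_obs(): the state, without advancing time (a new reading comes with each control period).
- r.capture(name): name is "scene" or "top"; returns the picture (480x640x3 uint8, blue, green, red); there is no depth.
- r.calibration(name): a dict with "fx", "fy", "cx", "cy" (pixels), "R" (3x3) and "t" (3): a world point X has camera coordinates R X + t. Camera axes: x right, y down, z forward; pixel columns grow to the right and rows downward; lengths in mm; the calibration is good to about 2 mm. A picture is of the moment at which its call begins. calibration takes no time and is no camera call.
- r.sign_off(): hands the job in; it is judged then, once.
The state is a dict: "t": time; "joint_positions": joint angles; "qvel": joint speeds; "joint_torque": joint torques, N m; "tcp_pos": TCP position; "tool_rot": TCP orientation; "wrist_force": force on the tool from outside, world axes, zero at the start; "wrist_torque": the same for the moment, N m; "gripper_width": finger opening in mm; "grip_force": force on a finger pad.
Only numpy, scipy, OpenCV 4.12 (cv2) and the standard library are available. Lean on these libraries where they do the work, as an engineer would, in place of code of your own. Each camera call takes 0.05 s, during which the arm holds its last target. There are 200 camera calls.

## Task

Turn the model railway turntable clockwise (seen from above) to its next notch, so that it clicks in lined up with the empty stall, and let go of it with the coach still standing on the bridge. Then push the coach along the rails off the bridge into that stall, in under the shed roof until it is fully home against the buffer stop. Do not lift the coach off the rails, and do not disturb the coach in the other stall, the glue bottle, the tape roll or the balsa offcut.

Things in the scene. Friction and masses are not known exactly. Their poses are not given: they have to be found in the camera images.
- board: Plywood baseboard fixed to the bench, 16 mm thick, with a round turntable pit (146 mm across) and a two-stall shed. Origin: its underside, under the pivot. +y runs along the occupied stall (where the bridge points at the start); the empty stall's road is 30 deg clockwise of it. The shed lies 103 to 235 mm from the pivot, 15 deg left to 45 deg right of +y, roof top 79 mm above the bench.
- pivot (a point): The turntable's axis (vertical), at the height of the rail tops, which is 20 mm above the bench everywhere.
- bridge (a joint): Turntable angle, rad, clockwise from above: 0 at the start, 0.524 in the next notch (at the empty stall), 1.047 in a third. A sprung ball centres it if let go within 0.06 of a notch; 5 N at the plunger leaves a notch; elsewhere it stays put. Stops at -0.10 and 1.14. Bridge 143 mm long, 34 mm wide, low girders 21 mm apart, 3 mm above the rails.
- grip (a point): Centre of the grip band of the upright brass plunger barrel at the end of the turning arm: a knurled cylinder 15 mm in diameter, 90 mm from the pivot; turns with the bridge. This point is 44.5 mm above the bench, the barrel's top 53.5 mm. Under it the arm, a steel bar 8 mm wide, has its top at 34 mm: hold the barrel between 36 and 53 mm.
- coach: Silver coach standing on the bridge, 18 mm wide, 22 mm high, 35 to 70 g, slides easily. Origin at the bottom of its wheels, 20 mm above the bench; y along its length, z up. Its +y end is the rear, to be pushed: a flat end wall 46 mm from the origin, 5 to 20 mm above the rails (a small coupler juts 3.5 mm out below). The -y end faces the shed: body end at 41 mm, a thin roof canopy to 50 mm.
- stall_home (a point): Where the coach's origin is when it touches the buffer stop of the empty stall: 173 mm from the pivot, at rail height. y points along that stall's road into the shed (against the coach's own y), z up. Rails between kerbs 20.5 mm apart and 3 mm above the rails lead there from the pit's edge.
- portal (a point): Middle of the underside of the lintel over the mouth of the empty stall, on its front face: 108 mm from the pivot, 68 mm above the bench (48 mm above the rails), axes as stall_home. The roof juts out 5 mm towards the pivot. The mouth is 52 mm wide. The home coach's rear end is 19 mm further in, so the fingers must reach under the lintel, tilted.
- parked_coach: The same kind of coach, standing home in the occupied stall, under the roof; not to be disturbed. Origin and axes as the coach.
- glue: White glue bottle standing on the bench, 38 mm across, 72 mm high, a bystander. Origin: centre of its base.
- tape: Roll of masking tape lying on the bench, 100 mm across, 25 mm high, a bystander. Origin: centre of its underside.
- balsa: Balsa offcut, 21 x 62 x 12 mm, lying on the bench beyond the shed, a bystander. Origin: centre of its underside.
Things that resemble listed ones, but are neither listed nor needed, are in the scene too. Leave any purple look-alike of the coach alone.

How it is judged (in metres and radians):
On the way:
1. the bridge rests in the next notch (30 +- 1.9 degrees), let go of, with the coach still standing on it (value of joint bridge between 0.49 and 0.557 rad and velocity of joint bridge between -0.05 and 0.05 rad/s and distance between the grasp point and grip above 0.035 m and horizontal distance between coach and pivot below 0.03 m), for 0.2 s.
At the end, for the whole second after the job is handed in: The bridge rests in the notch of the empty stall (within 0.033 rad), and the coach stands upright on the rails of that stall, at rest, within 5 mm of touching the buffer stop and in line with the road (3.5 mm, 0.06 rad); the parked coach is where it was (8 mm) (value of joint bridge between 0.49 and 0.557 rad and velocity of joint bridge between -0.05 and 0.05 rad/s and y of coach in the frame of stall_home between -0.005 and 0.003 m and x of coach in the frame of stall_home between -0.0035 and 0.0035 m and z of coach in the frame of stall_home between -0.002 and 0.002 m and angle between the y axis of coach and the y axis of stall_home, either way round below 0.06 rad and angle between coach's own z axis and vertical below 0.05 rad and linear speed of coach below 0.01 m/s and distance of parked_coach from where it was at the start of the episode below 0.008 m).
It fails at once if the coach is lifted more than 8 mm off the rails (z of coach in the frame of pivot above 0.008 m).
It fails at once if the parked coach is moved by more than 8 mm (distance of parked_coach from where it was at the start of the episode above 0.008 m).
It fails at once if the glue bottle, the tape or the balsa is moved by more than 20 mm (distance of any of glue, tape, balsa from where it was at the start of the episode above 0.02 m).
It also fails if it takes over 48 s, if anything falls off the work surface, if the arm or the gripper's body presses on something with over 40 N, if the wrist force passes 120 N, or if a joint passes its speed limit or range.

## Working session

There is one attempt and no reset: what is moved stays moved. The work goes in short steps, Python scripts to look and compute and a shell command to move; the robot and the scene stay as the last step left them, time stands still between calls to the robot, and variables do not carry over. Pictures are saved under pics/ and viewed, at most 10 in all, crops included, and the job is handed in when it is done.

```bash
mkdir -p pics; python3 - <<'E'
from rig import r
import cv2
for n in("scene","top"):
    cv2.imwrite(f"pics/{n}0.png",r.capture(n)); c=r.calibration(n); print(n,c)
o=r.get_obs(); print(o)
E
```

```text
scene {'fx': 562.1853414924045, 'fy': 562.1853414924045, 'cx': 321.161496207834, 'cy': 231.0025644959047, 'R': array([[-0.82188953, -0.56932717,  0.01908356],
       [-0.3150512 ,  0.42639165, -0.84789911],
       [ 0.47459493, -0.7028917 , -0.52981404]]), 't': array([ 381.13981117,  267.09229223, 1201.50326637])}
top {'fx': 624.5136551573821, 'fy': 624.5136551573821, 'cx': 314.8697243899062, 'cy': 247.44327627760467, 'R': array([[ 0.01918215, -0.99972757,  0.01329757],
       [-0.99544275, -0.02033917, -0.09316676],
       [ 0.09341184, -0.01144983, -0.99556172]]), 't': array([-107.57446557,  538.44804403, 1435.16621042])}
{'t': 0.1, 'joint_positions': array([-1.27832228e+00,  3.77994931e-01,  7.97923750e-02,  1.27441508e+00,
        3.22207760e-06,  1.46050791e+00]), 'qvel': array([ 5.52439217e-04, -8.42188218e-05,  3.26704773e-03,  2.14262238e-04,
        9.37164656e-04,  8.41997885e-04]), 'joint_torque': array([ 5.75718113e-04, -4.64694929e+01,  2.70581943e+01,  1.19728519e-02,
       -2.01369003e-04, -1.02207147e-05]), 'tcp_pos': array([ 225.31265233, -528.72801559,  403.86395053]), 'tool_rot': array([-3.07632754e+00, -6.28027423e-01,  2.55060254e-04]), 'wrist_force': array([-0.29598304,  0.57518221, -0.07557457]), 'wrist_torque': array([-0.01446245, -0.05580051, -0.00506589]), 'grip_force': 0.0, 'gripper_width': 85.1407902989171}
```

View pics/top0.png

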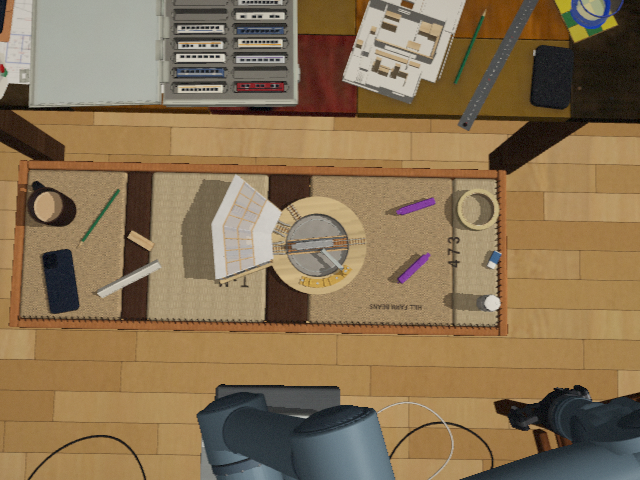

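View pics/scene0.png

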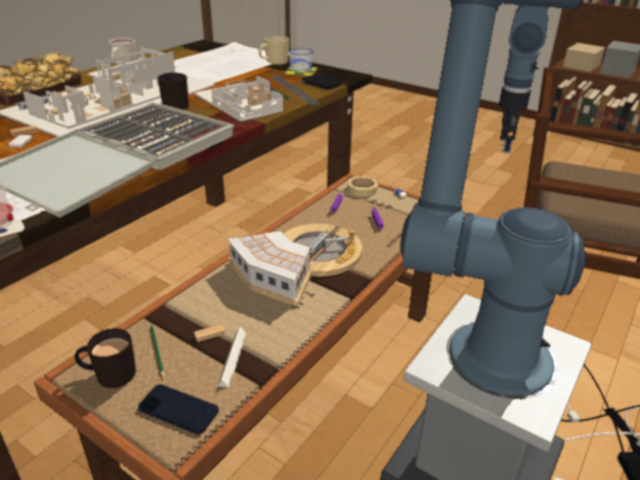

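The top view shows the turntable pit at about (318,245), with the shed to its left. The silver coach is on the bridge at about (318,244) and the arm with its plunger points to lower right at about (335,262). The two purple look-alikes at (415,206) and (413,268) are off the board and don't match "silver, on the bridge". Next I'll enlarge to confirm this.

```bash
python3 - <<'E'
import cv2
a=cv2.imread("pics/top0.png")[170:305,205:385]
cv2.imwrite("pics/top0c.png",cv2.resize(a,None,fx=4.4,fy=4.4,interpolation=cv2.INTER_CUBIC))
a=cv2.imread("pics/scene0.png")[205:310,220:370]
cv2.imwrite("pics/scene0c.png",cv2.resize(a,None,fx=5,fy=5,interpolation=cv2.INTER_CUBIC))
E
```

```text
(no output)
```

View pics/top0c.png

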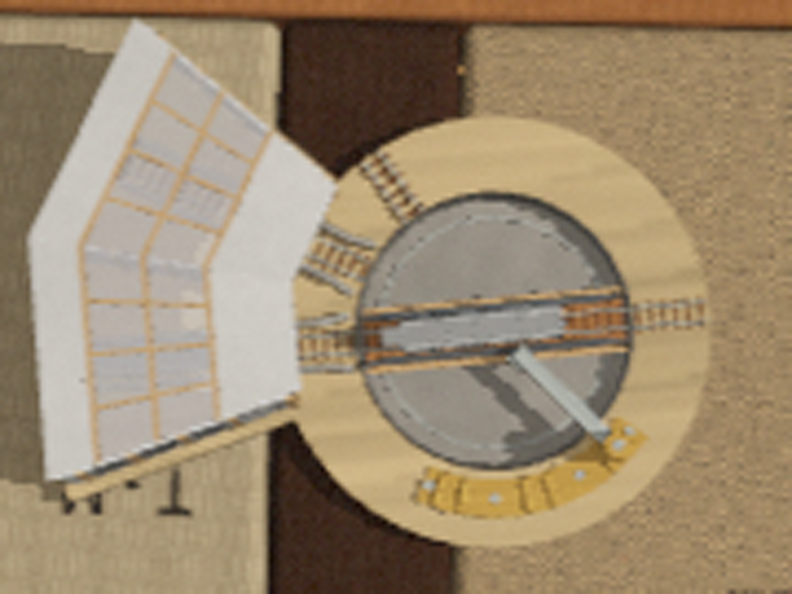

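View pics/scene0c.png

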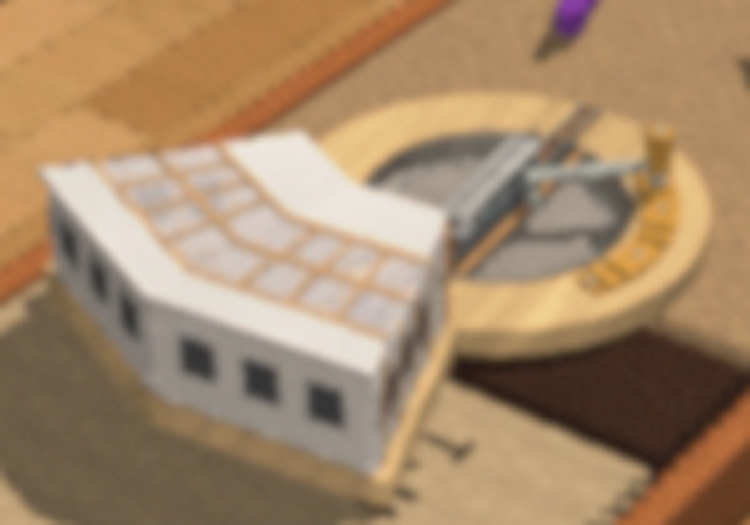

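The crops show the silver coach on the bridge at crop (475,328), which is full (313,245), so it is the one meant. The barrel is above the gold plate, at scene crop (660,150). The road at crop (340,255) leads up-left to the empty stall.

```bash
cat > h.py <<'E'
import numpy as np
from rig import r
def hit(cam,u,v,z):
    c=r.calibration(cam); R=np.array(c["R"]); t=np.array(c["t"])
    d=R.T@np.array([(u-c["cx"])/c["fx"],(v-c["cy"])/c["fy"],1]); o=-R.T@t
    return o+d*(z-o[2])/d[2]
def proj(cam,X):
    c=r.calibration(cam); p=np.array(c["R"])@X+np.array(c["t"])
    return np.array([c["fx"]*p[0]/p[2]+c["cx"],c["fy"]*p[1]/p[2]+c["cy"]])
E
python3 - <<'E'
from h import *
T=lambda x,y,z:hit("top",205+(x+.5)/4.4-.5,170+(y+.5)/4.4-.5,z)
S=lambda x,y,z:hit("scene",220+(x+.5)/5-.5,205+(y+.5)/5-.5,z)
rim=np.array([T(x,y,16)[:2] for x,y in[(358,340),(632,320),(500,192),(490,470),(400,232),(590,235),(400,425)]])
from scipy.optimize import least_squares
s=least_squares(lambda p:np.hypot(*(rim-p[:2]).T)-73,[550,-100]);print("pivot",s.x,s.fun)
for n,p in dict(bl=T(362,346,22),br=T(627,319,22),rail_r=T(704,313,20),c1=T(383,337,42),c2=T(565,318,42)).items():print(n,p)
print("bolts",T(620,437,25),T(428,487,25))
print("armstart,end",T(520,352,34),T(603,435,34))
print("barrel S",S(660,132,53.5),S(660,152,44.5))
print("roof",T(135,22,79),T(30,235,79),T(45,478,79),T(298,270,79),T(335,185,79),T(298,395,79))
print("glue,tape",hit("top",488,302,72),hit("top",476,210,25))
E
```

```text
pivot [ 548.28912515 -102.20183244] [ 0.56065657  0.61202296  1.57740943  2.11721399  0.39984133 -0.63528081
 -0.98665838]
bl [537.59576317 -31.38607847  22.        ]
br [ 554.95464792 -172.42951791   22.        ]
rail_r [ 559.23445249 -213.7235276    20.        ]
c1 [540.7382787 -42.9743098  42.       ]
c2 [ 552.74254601 -138.49900174   42.        ]
bolts [ 491.633009   -169.42755747   25.        ] [463.11182333 -68.14249519  25.        ]
armstart,end [ 535.01597095 -115.32620134   34.        ] [ 491.96774853 -159.89017832   34.        ]
barrel S [ 479.72334525 -165.57358721   53.5       ] [ 476.19980212 -160.76138572   44.5       ]
roof [698.16396756  87.91844469  79.        ] [586.07018758 138.24041676  79.        ] [461.6508487  126.31571269  79.        ] [5.70852455e+02 4.34912670e-01 7.90000000e+01] [615.27917924 -17.46331415  79.        ] [506.57399655  -1.20614612  79.        ]
glue,tape [ 420.57129641 -489.11769302   72.        ] [ 637.14885829 -475.77577066   25.        ]
```

```bash
python3 - <<'E'
from h import *; import cv2
out=[]
for n,(x0,y0) in dict(top=(310,235),scene=(325,220)).items():
    a=cv2.imread(f"pics/{n}0.png")[y0:y0+40,x0:x0+40]; a=cv2.resize(a,None,fx=10,fy=10,interpolation=cv2.INTER_CUBIC)
    for ang,c in((221,(0,0,255)),(225,(0,255,0)),(229,(255,0,0))):
        t=np.radians(ang)
        for z in(36,53.5):
            p=(proj(n,np.array([547.5+90*np.cos(t),-102+90*np.sin(t),z]))-[x0,y0]+.5)*10
            cv2.circle(a,tuple(p.astype(int)),3,c,-1); print(n,ang,z,p.round())
    out.append(a)
cv2.imwrite("pics/grip.png",np.hstack(out))
E
```

```text
top 221 36 [326. 393.]
top 221 53.5 [331. 389.]
top 225 36 [346. 375.]
top 225 53.5 [351. 371.]
top 229 36 [365. 355.]
top 229 53.5 [370. 351.]
scene 221 36 [259. 177.]
scene 221 53.5 [263. 122.]
scene 225 36 [255. 165.]
scene 225 53.5 [258. 110.]
scene 229 36 [249. 153.]
scene 229 53.5 [252.  98.]
```

View pics/grip.png

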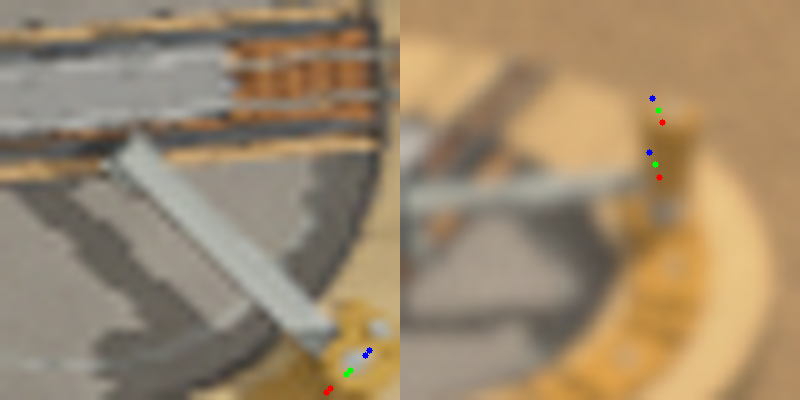

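The barrel's top shows at top crop (355,360), which is full (345.0,270.5). In the scene view it spans (670,105) to (665,195), with its middle near full (351.5,234.7). I'll triangulate those two sightings.

```bash
python3 - <<'E'
from h import *
from scipy.optimize import least_squares
f=lambda p:np.r_[proj("top",np.array([*p,53.5]))-[345,270.5],proj("scene",np.array([*p,53.5]))-[351.5,230.3],proj("scene",np.array([*p,36]))-[351.2,236.2]]
s=least_squares(f,[483,-165]);print(s.x,s.fun, s.x-[547.5,-102],np.hypot(*(s.x-[547.5,-102])),np.degrees(np.arctan2(*(s.x-[547.5,-102])[::-1]))%360)
print(r.get_obs()["tcp_pos"])
E
```

```text
[ 483.58631237 -167.54377915] [ 0.4230721   1.19356523 -0.72362348 -0.06061756 -0.72585887 -0.50275056] [-63.91368763 -65.54377915] 91.54750925992032 225.72141400132355
[ 225.31265233 -528.72801559  403.86395053]
```

```bash
python3 -m crank '[{"slide":[0.0323,0.0452,-0.012],"turn":[0,0,3],"gripper":0.7},{"slide":[0.0323,0.0452,-0.012],"turn":[0,0,3],"gripper":0.7},{"slide":[0.0323,0.0452,-0.012],"turn":[0,0,3],"gripper":0.7},{"slide":[0.0323,0.0452,-0.012],"turn":[0,0,3],"gripper":0.7},{"slide":[0.0323,0.0452,-0.012],"turn":[0,0,3],"gripper":0.7},{"slide":[0.0323,0.0452,-0.012],"turn":[0,0,3],"gripper":0.7},{"slide":[0.0323,0.0452,-0.012],"turn":[0,0,3],"gripper":0.7},{"slide":[0.0323,0.0452,-0.012],"turn":[0,0,2],"gripper":0.7}]' 25; python3 -c "
from rig import r;o=r.get_obs();print(o['joint_positions'],o['tcp_pos'])"
```

```text
t: 1.1
tcp_pos: [484.5, -165.7, 308.1]
tool_rot: [-2.89, -1.231, 0.0]
wrist_force: [0.6, -1.2, 0.2]
gripper_width: 59.9
grip_force: 0.0
[-4.53484206e-01  3.02378123e-01 -2.83448585e-01  9.85181191e-01
 -1.56546479e-04  1.88269554e+00] [ 484.46352174 -165.71447815  308.1102459 ]
```

```bash
python3 -m crank '[{"slide":[0,-0.001,-0.026],"turn":[0,0,0],"gripper":0.6},{"slide":[0,0,-0.026],"turn":[0,0,0],"gripper":0.6},{"slide":[0,0,-0.026],"turn":[0,0,0],"gripper":0.6},{"slide":[0,0,-0.025],"turn":[0,0,0],"gripper":0.6},{"slide":[0,0,0],"turn":[0,0,0],"gripper":0.6}]' 25; python3 - <<'E'
from h import *; import cv2
a=r.capture("scene")[190:290,280:430]; b=r.capture("top")[215:315,270:420]
cv2.imwrite("pics/pre.png",np.vstack([cv2.resize(x,None,fx=3,fy=3,interpolation=cv2.INTER_CUBIC) for x in(a,b)]))
E
```

```text
t: 1.72
tcp_pos: [482.3, -167.6, 203.7]
tool_rot: [-2.887, -1.228, 0.005]
wrist_force: [-0.2, 1.1, 0.1]
gripper_width: 51.4
grip_force: 0.0
```

View pics/pre.png

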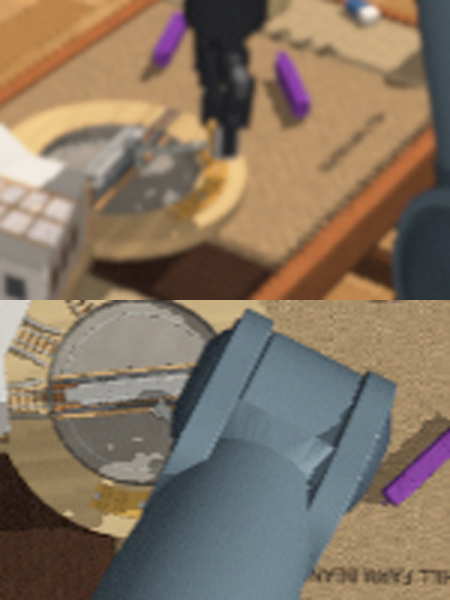

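The scene picture shows the barrel at (212,135), standing between the open fingers, so I'll close.

```bash
python3 -m crank '[{"slide":[0.001,0,0.001],"turn":[0,0,0],"gripper":0},{"slide":[0,0,0],"turn":[0,0,0],"gripper":0},{"slide":[0,0,0],"turn":[0,0,0],"gripper":0},{"slide":[0,0,0],"turn":[0,0,0],"gripper":0},{"slide":[0,0,0],"turn":[0,0,0],"gripper":0},{"slide":[0,0,0],"turn":[0,0,0],"gripper":0}]' 25
```

```text
t: 2.58
tcp_pos: [484.8, -168.2, 207.7]
tool_rot: [2.891, 1.23, 0.001]
wrist_force: [-3.0, 1.2, 5.1]
gripper_width: 13.2
grip_force: 24.3
```

```bash
python3 -m crank '[{"slide":[-0.0028,0.0028,0.001],"turn":[0,0,-2.5],"gripper":0},{"slide":[-0.0027,0.0029,0],"turn":[0,0,-2.5],"gripper":0},{"slide":[-0.0026,0.003,0],"turn":[0,0,-2.5],"gripper":0},{"slide":[-0.0024,0.0031,0],"turn":[0,0,-2.5],"gripper":0},{"slide":[-0.0023,0.0032,0],"turn":[0,0,-2.5],"gripper":0},{"slide":[-0.0021,0.0033,0],"turn":[0,0,-2.5],"gripper":0}]'; python3 -m crank '[{"slide":[-0.002,0.0034,0],"turn":[0,0,-2.5],"gripper":0},{"slide":[-0.0018,0.0035,0],"turn":[0,0,-2.5],"gripper":0},{"slide":[-0.0017,0.0036,0],"turn":[0,0,-2.5],"gripper":0},{"slide":[-0.0015,0.0036,0],"turn":[0,0,-2.5],"gripper":0},{"slide":[-0.0013,0.0037,0],"turn":[0,0,-2.5],"gripper":0},{"slide":[-0.0012,0.0037,0],"turn":[0,0,-2.5],"gripper":0},{"slide":[0,0,0],"turn":[0,0,0],"gripper":0},{"slide":[0,0,0],"turn":[0,0,0],"gripper":0}]'
```

```text
t: 3.32
tcp_pos: [469.6, -150.0, 207.8]
tool_rot: [3.027, 0.839, -0.001]
wrist_force: [-0.3, -0.6, -1.6]
gripper_width: 13.3
grip_force: 25.5
t: 4.32
tcp_pos: [459.4, -128.1, 207.7]
tool_rot: [-3.109, -0.441, 0.003]
wrist_force: [-5.1, 1.9, 5.0]
gripper_width: 13.3
grip_force: 26.1
```

```bash
python3 -m crank '[{"slide":[0.001,0,0],"turn":[0,0,0],"gripper":0.3},{"slide":[0,0,0],"turn":[0,0,0],"gripper":0.5},{"slide":[0,0,0],"turn":[0,0,0],"gripper":0.5},{"slide":[0,0,0.02],"turn":[0,0,0],"gripper":0.5},{"slide":[0,0,0.04],"turn":[0,0,0],"gripper":0.5},{"slide":[-0.02,-0.03,0.05],"turn":[0,0,0],"gripper":0.3},{"slide":[-0.03,-0.05,0.02],"turn":[0,0,0],"gripper":0.0},{"slide":[-0.03,-0.05,0],"turn":[0,0,0],"gripper":0.0}]'; python3 -m crank '[{"slide":[-0.03,-0.05,0],"turn":[0,0,0],"gripper":0},{"slide":[-0.03,-0.05,0],"turn":[0,0,0],"gripper":0},{"slide":[0,0,0],"turn":[0,0,0],"gripper":0}]'; python3 - <<'E'
from h import *; import cv2
a=r.capture("top")[170:305,205:385]; cv2.imwrite("pics/turned.png",cv2.resize(a,None,fx=4.4,fy=4.4,interpolation=cv2.INTER_CUBIC))
print(r.get_obs()["joint_positions"])
E
```

```text
t: 5.32
tcp_pos: [381.6, -260.6, 340.3]
tool_rot: [3.105, 0.441, 0.006]
wrist_force: [0.9, -0.2, -0.0]
gripper_width: 0.1
grip_force: 0.0
t: 5.7
tcp_pos: [319.8, -362.0, 338.0]
tool_rot: [3.11, 0.429, 0.0]
wrist_force: [0.1, 0.8, -0.1]
gripper_width: 0.3
grip_force: 0.0
[-9.75221305e-01  2.23357214e-01 -3.08964954e-01  1.03774969e+00
  2.67164516e-04  1.88956657e+00]
```

View pics/turned.png

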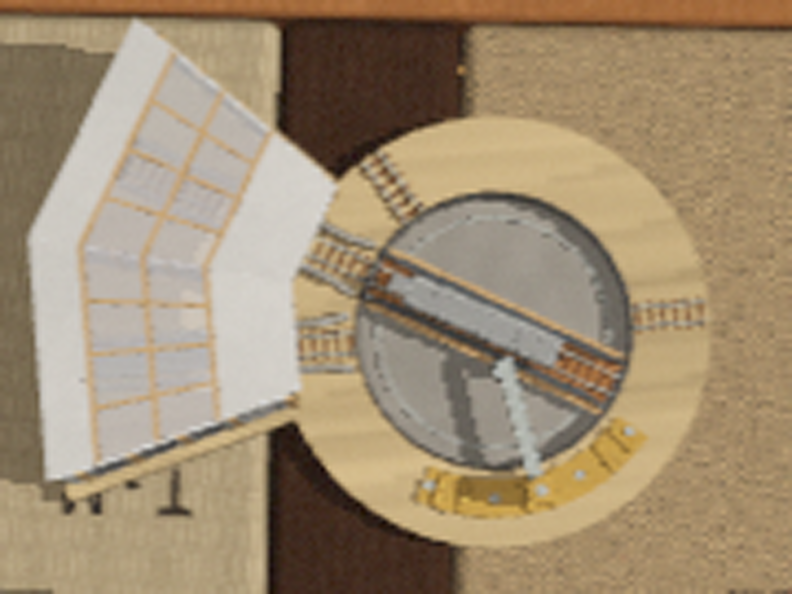

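The picture shows the bridge lined up with the empty stall's road, its ends at crop (377,275) and (612,385). The coach is still on it, with its rear end at (561,352) and its front at (401,285). Next I'll compute the pushing pose.

```bash
cat >> h.py <<'E'
from scipy.spatial.transform import Rotation as Ro
piv=np.array([547.2,-102.0]); ang=np.radians(67)
e=np.array([np.cos(ang),np.sin(ang)]); n=np.array([-e[1],e[0]])
def tip():
    "front top corner of shut fingers: (along road, lateral left, z), tilt and heading"
    o=r.get_obs(); M=Ro.from_rotvec(o["tool_rot"]).as_matrix(); z,x=M[:,2],M[:,0]
    if x@[*e,0]<0: x=-x
    p=o["tcp_pos"]; c=p+173*z+11*x; d=c[:2]-piv; lo=p+173*z-11*x
    return np.array([d@e,d@n,c[2],lo[2],np.degrees(np.arccos(-z[2])),np.degrees(np.arctan2(z[1],z[0]))]).round(1),o
E
python3 - <<'E'
from h import *
T=lambda x,y,z:hit("top",205+(x+.5)/4.4-.5,170+(y+.5)/4.4-.5,z)
a,b,c,d=T(377,275,22),T(612,385,22),T(401,285,42),T(561,352,42)
print((a+b)/2,np.degrees(np.arctan2(*(a-b)[:2][::-1])),np.degrees(np.arctan2(*(c-d)[:2][::-1])))
for p in(c,d):print((p[:2]-piv)@e,(p[:2]-piv)@n)
th=np.radians(41);Z=np.array([*(np.sin(th)*e),-np.cos(th)]);X=np.array([*(np.cos(th)*e),np.sin(th)])
o=r.get_obs();M0=Ro.from_rotvec(o["tool_rot"]).as_matrix()
for sg in(1,-1):
    M=np.c_[sg*X,np.cross(Z,sg*X),Z]
    print(sg,M[:,1],np.degrees((Ro.from_matrix(M)*Ro.from_matrix(M0).inv()).as_rotvec()))
for s in(-70,127):
    print(s,np.array([*(piv+e*s),39])-11*X-173*Z, o["tcp_pos"])
E
```

```text
[ 547.6417623  -101.72230192   22.        ] 65.97115077570604 68.34078317405546
54.483362675436474 0.05965495379379804
-36.805559563974775 -2.076994536228791
1 [ 0.92050485 -0.39073113  0.        ] [ 28.02581272 -31.70394142  48.8964823 ]
-1 [-0.92050485  0.39073113  0.        ] [  38.03678293   33.51459798 -122.22794483]
-70 [ 472.25776276 -278.55284691  162.34810806] [ 320.55454802 -360.12865643  337.79354306]
127 [549.23179507 -97.21339078 162.34810806] [ 320.55454802 -360.12865643  337.79354306]
```

```bash
python3 -m crank '[{"slide":[0.019,0.0102,-0.005],"turn":[3.5,-3.96,6.11],"gripper":0},{"slide":[0.019,0.0102,-0.005],"turn":[3.5,-3.96,6.11],"gripper":0},{"slide":[0.019,0.0102,-0.005],"turn":[3.5,-3.96,6.11],"gripper":0},{"slide":[0.019,0.0102,-0.005],"turn":[3.5,-3.96,6.11],"gripper":0},{"slide":[0.019,0.0102,-0.005],"turn":[3.5,-3.96,6.11],"gripper":0},{"slide":[0.019,0.0102,-0.005],"turn":[3.5,-3.96,6.11],"gripper":0},{"slide":[0.019,0.0102,-0.005],"turn":[3.5,-3.96,6.11],"gripper":0},{"slide":[0.019,0.0102,-0.005],"turn":[3.5,-3.96,6.11],"gripper":0}]'; python3 -m crank '[{"slide":[0,0,0],"turn":[0,0,0],"gripper":0}]'; python3 -c "
from h import *
t,o=tip();print(t,o['tcp_pos'],o['joint_positions'])"
```

```text
t: 6.75
tcp_pos: [474.6, -275.0, 297.7]
tool_rot: [-2.183, -1.46, -0.821]
wrist_force: [0.8, 0.0, 0.4]
gripper_width: -0.0
grip_force: 0.0
t: 6.88
tcp_pos: [474.6, -275.1, 296.5]
tool_rot: [-2.186, -1.456, -0.816]
wrist_force: [-1.4, 0.5, 0.4]
gripper_width: -0.1
grip_force: 0.0
[-6.600e+01  1.000e-01  1.731e+02  1.587e+02  4.100e+01  6.740e+01] [ 474.55222946 -275.12813011  296.52183273] [-0.79518391  0.52935682 -0.07604865  1.29246672  0.64819586  1.06065674]
```

```bash
python3 -m crank '[{"slide":[0,0,-0.04],"turn":[0,0,0],"gripper":0},{"slide":[0,0,-0.04],"turn":[0,0,0],"gripper":0},{"slide":[0,0,-0.03],"turn":[0,0,0],"gripper":0},{"slide":[0,0,-0.015],"turn":[0,0,0],"gripper":0},{"slide":[0,0,-0.008],"turn":[0,0,0],"gripper":0},{"slide":[0,0,0],"turn":[0,0,0],"gripper":0}]'; python3 -c "
from h import *
t,o=tip();print(t,o['joint_positions'])"
```

```text
t: 7.62
tcp_pos: [473.6, -277.0, 165.2]
tool_rot: [-2.19, -1.455, -0.819]
wrist_force: [-0.0, -0.1, 1.0]
gripper_width: -0.1
grip_force: 0.0
[-68.3  -0.6  41.7  27.3  40.9  67. ] [-0.79908766  0.6677062  -0.21722903  1.00971186  0.64841701  1.05983954]
```

```bash
python3 -m crank '[{"slide":[0.0027,0.0064,-0.0025],"turn":[0,0,0],"gripper":0},{"slide":[0.0027,0.0064,0],"turn":[0,0,0],"gripper":0},{"slide":[0.0027,0.0064,0],"turn":[0,0,0],"gripper":0},{"slide":[0.0023,0.0055,0],"turn":[0,0,0],"gripper":0},{"slide":[0.0016,0.0037,0],"turn":[0,0,0],"gripper":0},{"slide":[0.0016,0.0037,0],"turn":[0,0,0],"gripper":0},{"slide":[0.0016,0.0037,0],"turn":[0,0,0],"gripper":0},{"slide":[0.0016,0.0037,0],"turn":[0,0,0],"gripper":0}]'; python3 -c "
from h import *
t,o=tip();print(t,o['wrist_force'])"
```

```text
t: 8.62
tcp_pos: [490.3, -237.4, 162.2]
tool_rot: [-2.19, -1.455, -0.819]
wrist_force: [-0.8, 0.2, 0.1]
gripper_width: -0.2
grip_force: 0.1
[-25.2  -0.4  38.7  24.3  40.9  67. ] [-0.79280142  0.15905205  0.07145423]
```

```bash
python3 -m crank '[{"slide":[0.0019,0.0045,0.0003],"turn":[0,0,0],"gripper":0},{"slide":[0.0019,0.0045,0],"turn":[0,0,0],"gripper":0},{"slide":[0.0019,0.0045,0],"turn":[0,0,0],"gripper":0},{"slide":[0.0019,0.0045,0],"turn":[0,0,0],"gripper":0},{"slide":[0.0019,0.0045,0],"turn":[0,0,0],"gripper":0},{"slide":[0.0019,0.0045,0],"turn":[0,0,0],"gripper":0},{"slide":[0.0019,0.0045,0],"turn":[0,0,0],"gripper":0},{"slide":[0.0019,0.0045,0],"turn":[0,0,0],"gripper":0}]'; python3 - <<'E'
from h import *; import cv2
t,o=tip();print(t,o['wrist_force'])
a=r.capture("scene")[205:295,270:370]; b=r.capture("top")[200:290,265:365]
cv2.imwrite("pics/push.png",np.hstack([cv2.resize(x,None,fx=4,fy=4,interpolation=cv2.INTER_CUBIC) for x in(a,b)]))
E
```

```text
t: 9.62
tcp_pos: [505.5, -201.2, 162.5]
tool_rot: [-2.19, -1.455, -0.819]
wrist_force: [-0.4, -0.3, 0.7]
gripper_width: 0.2
grip_force: 0.1
[14.1 -0.3 39.  24.6 40.9 67. ] [-0.42755125 -0.28826523  0.70674599]
```

View pics/push.png

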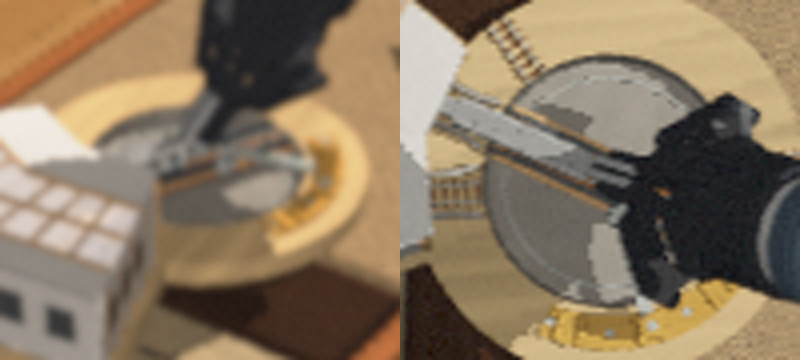

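The top crop shows the coach pushed along the rails, its body spanning about (445,95) to (590,165), with the fingertips right behind it. I'll keep pushing.

```bash
python3 -m crank '[{"slide":[0.0019,0.0045,0],"turn":[0,0,0],"gripper":0},{"slide":[0.0019,0.0045,0],"turn":[0,0,0],"gripper":0},{"slide":[0.0019,0.0045,0],"turn":[0,0,0],"gripper":0},{"slide":[0.0019,0.0045,0],"turn":[0,0,0],"gripper":0},{"slide":[0.0019,0.0045,0],"turn":[0,0,0],"gripper":0},{"slide":[0.0019,0.0045,0],"turn":[0,0,0],"gripper":0},{"slide":[0.0019,0.0045,0],"turn":[0,0,0],"gripper":0},{"slide":[0.0019,0.0045,0],"turn":[0,0,0],"gripper":0}]'; python3 -c "
from h import *
t,o=tip();print(t,o['wrist_force'])"; python3 -m crank '[{"slide":[0.0019,0.0045,0],"turn":[0,0,0],"gripper":0},{"slide":[0.0019,0.0045,0],"turn":[0,0,0],"gripper":0},{"slide":[0.0019,0.0045,0],"turn":[0,0,0],"gripper":0},{"slide":[0.0019,0.0045,0],"turn":[0,0,0],"gripper":0},{"slide":[0.0019,0.0045,0],"turn":[0,0,0],"gripper":0},{"slide":[0.0019,0.0045,0],"turn":[0,0,0],"gripper":0},{"slide":[0.0019,0.0045,0],"turn":[0,0,0],"gripper":0},{"slide":[0.0019,0.0045,0],"turn":[0,0,0],"gripper":0}]'; python3 -c "
from h import *
t,o=tip();print(t,o['wrist_force'])"
```

```text
t: 10.72
tcp_pos: [520.7, -165.2, 162.5]
tool_rot: [-2.19, -1.455, -0.819]
wrist_force: [-0.0, -0.3, -0.0]
gripper_width: 0.0
grip_force: 0.1
[53.1 -0.2 39.1 24.7 40.9 67. ] [-0.04371308 -0.31509177 -0.01663162]
t: 11.72
tcp_pos: [535.9, -129.2, 162.5]
tool_rot: [-2.19, -1.455, -0.819]
wrist_force: [0.2, -0.2, 0.9]
gripper_width: -0.0
grip_force: 0.1
[92.2 -0.2 39.1 24.6 40.9 67. ] [ 0.1724993  -0.17614283  0.87689388]
```

Now 24 mm more, slowly, watching the force.

```bash
python3 -m crank '[{"slide":[0.0012,0.0028,0],"turn":[0,0,0],"gripper":0},{"slide":[0.0012,0.0028,0],"turn":[0,0,0],"gripper":0},{"slide":[0.0012,0.0028,0],"turn":[0,0,0],"gripper":0},{"slide":[0.0012,0.0028,0],"turn":[0,0,0],"gripper":0},{"slide":[0.0012,0.0028,0],"turn":[0,0,0],"gripper":0},{"slide":[0.0012,0.0028,0],"turn":[0,0,0],"gripper":0},{"slide":[0.0012,0.0028,0],"turn":[0,0,0],"gripper":0},{"slide":[0.0012,0.0028,0],"turn":[0,0,0],"gripper":0}]'; python3 -c "
from h import *
t,o=tip();print(t,o['wrist_force'])"; python3 -m crank '[{"slide":[0.0008,0.0018,0],"turn":[0,0,0],"gripper":0},{"slide":[0.0008,0.0018,0],"turn":[0,0,0],"gripper":0},{"slide":[0,0,0],"turn":[0,0,0],"gripper":0}]'; python3 -c "
from h import *
t,o=tip();print(t,o['wrist_force'])"
```

```text
t: 12.72
tcp_pos: [545.5, -106.9, 162.5]
tool_rot: [-2.19, -1.455, -0.819]
wrist_force: [0.0, -0.6, 0.9]
gripper_width: 0.0
grip_force: 0.1
[116.5  -0.3  39.   24.6  40.9  67. ] [ 0.00272861 -0.61794785  0.90453092]
t: 13.1
tcp_pos: [547.0, -103.3, 162.5]
tool_rot: [-2.19, -1.455, -0.819]
wrist_force: [-0.4, -0.6, -0.3]
gripper_width: 0.1
grip_force: 0.0
[120.4  -0.2  39.1  24.6  40.9  67. ] [-0.35708944 -0.57425951 -0.32611635]
```

```bash
python3 -m crank '[{"slide":[0.0006,0.0014,0],"turn":[0,0,0],"gripper":0},{"slide":[0.0006,0.0014,0],"turn":[0,0,0],"gripper":0},{"slide":[0,0,0],"turn":[0,0,0],"gripper":0}]'; python3 -m crank '[{"slide":[0.0004,0.0009,0],"turn":[0,0,0],"gripper":0},{"slide":[0,0,0],"turn":[0,0,0],"gripper":0}]';python3 -m crank '[{"slide":[0.0004,0.0009,0],"turn":[0,0,0],"gripper":0},{"slide":[0,0,0],"turn":[0,0,0],"gripper":0}]'; python3 -c "
from h import *
t,o=tip();print(t,o['wrist_force'])"
```

```text
t: 13.48
tcp_pos: [548.2, -100.6, 162.5]
tool_rot: [-2.19, -1.455, -0.819]
wrist_force: [-0.6, -0.3, -0.4]
gripper_width: -0.3
grip_force: 0.0
t: 13.72
tcp_pos: [548.6, -99.8, 162.5]
tool_rot: [-2.19, -1.455, -0.819]
wrist_force: [-1.3, -0.2, 0.3]
gripper_width: -0.1
grip_force: 0.0
t: 13.98
tcp_pos: [549.0, -98.8, 162.5]
tool_rot: [-2.19, -1.455, -0.819]
wrist_force: [-0.2, 0.3, -0.3]
gripper_width: 0.2
grip_force: 0.0
[125.3  -0.3  39.1  24.6  40.9  67. ] [-0.17977946  0.33423373 -0.33927488]
```

```bash
python3 -m crank '[{"slide":[0.0004,0.0009,0],"turn":[0,0,0],"gripper":0},{"slide":[0,0,0],"turn":[0,0,0],"gripper":0}]'|grep -E "tcp|force"; python3 -m crank '[{"slide":[0.0004,0.0009,0],"turn":[0,0,0],"gripper":0},{"slide":[0,0,0],"turn":[0,0,0],"gripper":0}]'|grep -E "tcp|force";python3 -m crank '[{"slide":[0.0004,0.0009,0],"turn":[0,0,0],"gripper":0},{"slide":[0,0,0],"turn":[0,0,0],"gripper":0}]'|grep -E "tcp|force"; python3 -c "
from h import *
t,o=tip();print(t,o['wrist_force'])"
```

```text
tcp_pos: [549.4, -97.9, 162.5]
wrist_force: [-0.1, 0.5, -0.2]
grip_force: 0.0
tcp_pos: [549.8, -97.0, 162.5]
wrist_force: [-0.1, 0.3, -0.6]
grip_force: 0.0
tcp_pos: [550.2, -96.1, 162.5]
wrist_force: [0.1, 0.1, 0.8]
grip_force: 0.0
[128.3  -0.4  39.1  24.6  40.9  67. ] [0.13416861 0.14506229 0.83337025]
```

```bash
python3 -m crank '[{"slide":[0.0004,0.0009,0],"turn":[0,0,0],"gripper":0},{"slide":[0,0,0],"turn":[0,0,0],"gripper":0}]'|grep -E "tcp|wrist_force"; python3 -m crank '[{"slide":[0.0004,0.0009,0],"turn":[0,0,0],"gripper":0},{"slide":[0,0,0],"turn":[0,0,0],"gripper":0}]'|grep -E "tcp|wrist_force"; python3 - <<'E'
from h import *; import cv2
t,o=tip();print(t,o['wrist_force'])
a=r.capture("scene")[205:295,270:370]; b=r.capture("top")[190:280,245:345]
cv2.imwrite("pics/home.png",np.hstack([cv2.resize(x,None,fx=4,fy=4,interpolation=cv2.INTER_CUBIC) for x in(a,b)]))
E
```

```text
tcp_pos: [550.6, -95.2, 162.5]
wrist_force: [-0.7, 0.1, 0.2]
tcp_pos: [551.0, -94.6, 162.5]
wrist_force: [-1.7, -1.1, 0.7]
[129.9  -0.5  39.   24.6  40.9  67. ] [-1.67910909 -1.13209142  0.67651667]
```

View pics/home.png

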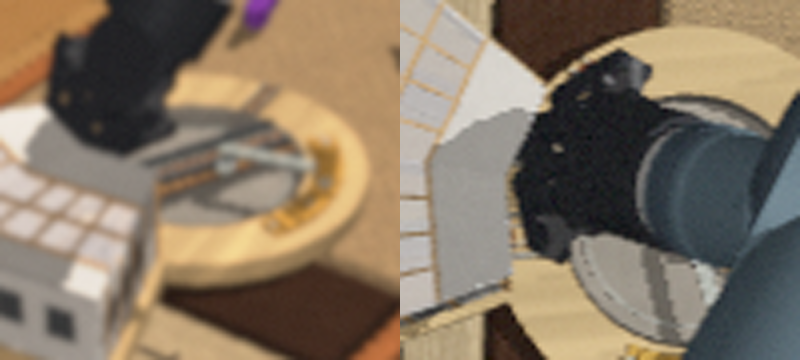

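The pictures show the bridge empty and the fingers under the shed mouth at about (520,180) in the right crop. The push force has just begun to rise, so I'll press a little further to confirm the buffer stop.

```bash
python3 -m crank '[{"slide":[0.0004,0.0009,0],"turn":[0,0,0],"gripper":0},{"slide":[0,0,0],"turn":[0,0,0],"gripper":0}]'|grep -E "tcp|wrist_force"; python3 -m crank '[{"slide":[0.0004,0.0009,0],"turn":[0,0,0],"gripper":0},{"slide":[0,0,0],"turn":[0,0,0],"gripper":0}]'|grep -E "tcp|wrist_force"; python3 -c "
from h import *
t,o=tip();print(t,o['wrist_force'],o['wrist_torque'])"
```

```text
tcp_pos: [551.4, -94.3, 162.6]
wrist_force: [-2.9, -6.4, 2.8]
tcp_pos: [551.7, -94.1, 162.7]
wrist_force: [-6.1, -10.0, 3.2]
[130.2  -1.3  38.7  24.4  40.7  66.9] [ -6.11747019 -10.04157178   3.19087797] [-1.45626229  0.76401229  0.16288806]
```

The arm stalled with 12 N straight back along the road. The force is level to slightly upward, and the torque fits contact at the fingertips, not at the lintel. So the coach is against the buffer stop. I'll back out along the road.

```bash
python3 -m crank '[{"slide":[-0.0016,-0.0037,0],"turn":[0,0,0],"gripper":0},{"slide":[-0.0039,-0.0092,0],"turn":[0,0,0],"gripper":0},{"slide":[-0.0078,-0.0184,0],"turn":[0,0,0],"gripper":0},{"slide":[-0.0117,-0.0276,0],"turn":[0,0,0],"gripper":0},{"slide":[-0.0117,-0.0276,0.02],"turn":[0,0,0],"gripper":0},{"slide":[-0.0156,-0.0368,0.03],"turn":[0,0,0],"gripper":0},{"slide":[-0.0156,-0.0368,0.03],"turn":[0,0,0],"gripper":0},{"slide":[-0.0156,-0.0368,0.03],"turn":[0,0,0],"gripper":0}]'; python3 -m crank '[{"slide":[-0.0156,-0.0368,0.03],"turn":[0,0,0],"gripper":0},{"slide":[0,0,0],"turn":[0,0,0],"gripper":0}]'; python3 - <<'E'
from h import *; import cv2
a=r.capture("scene")[205:295,260:360]; b=r.capture("top")[170:290,225:345]
cv2.imwrite("pics/end.png",np.hstack([cv2.resize(x,(400,360*len(x)//90*len(a)//len(x)),interpolation=cv2.INTER_CUBIC) for x in(a,b)]))
E
```

```text
t: 16.82
tcp_pos: [467.5, -290.7, 273.5]
tool_rot: [-2.189, -1.455, -0.82]
wrist_force: [0.8, -0.2, 0.1]
gripper_width: 0.1
grip_force: 0.0
t: 17.08
tcp_pos: [452.3, -329.6, 304.5]
tool_rot: [-2.196, -1.455, -0.823]
wrist_force: [1.2, 0.5, -0.3]
gripper_width: -0.2
grip_force: 0.0
```

View pics/end.png

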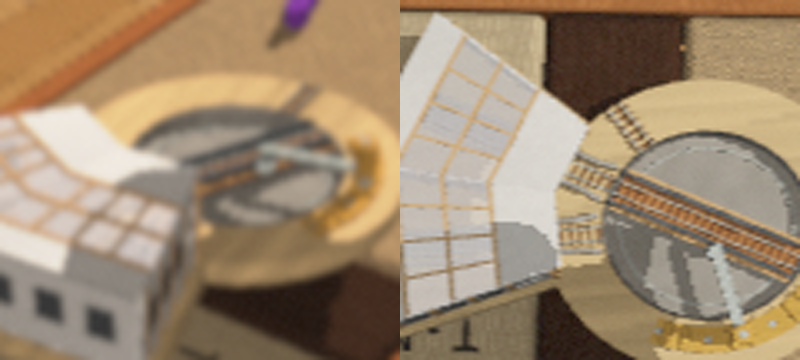

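The bridge at right-crop (710,205) is empty and still lined up with the empty stall's road at (590,175). No coach shows outside the shed, so I'm handing the job in.

```bash
python3 -c "
from rig import r
print(r.sign_off())"
```

```text
the job is handed in; nothing more can be done
None
```

The job is handed in, with no verdict shown: the turntable sits lined up with the empty stall, and the coach went into the shed until it met firm resistance at about buffer-stop depth, though the roof hides its final position from both cameras.

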